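# Panel against the master at the inspection bench

### The arm

A 7-joint arm with a two-finger parallel gripper is mounted at the origin on the work surface. World frame = base frame: x ahead of the robot, y to its left, z up, the work surface at z = 0. Lengths are in m, angles in rad, forces in N, time in s.
With the tool pointing down it reaches from about 0.4 to 0.875 m from the base axis. Payload 19.3 kg.
Tool frame: the origin (TCP) lies on the centre line of the jaws, within the pads' length; the fingertips stand 19 mm ahead of it and the grasp point (between the pads) is the TCP; z points along the fingers, y is the line along which they close (so a half turn about z gives the same grasp; the last joint's range is limited). The gripper opens to 85 mm and grips with 20 to 120 N. Pads are 22 mm wide; open, the fingers measure 114 mm over their backs; the gripper's body (76 mm by 85 mm) begins 54 mm behind the grasp point. The pads swing forward as they close: fully open they stand 13 mm farther back than shut.
Start: joints at [1.058, 0.521, -0.036, 1.599, 0.021, 1.021, -0.113], TCP at [0.268, -0.565, 0.25] pointing down, gripper open.
Joint ranges: [-2.91, 2.91], [-0.3, 2.13], [-1.5, 1.42], [0.17, 2.43], [-1.26, 4.41], [0.16, 1.93], [-2.52, 2.52]. Speed limits (rad/s): [1.89, 1.89, 2.39, 2.39, 3.01, 3.01, 3.01].

### API

Orientations are given as a 3x3 rotation matrix whose columns are the frame's x, y, z axes.
In Python, from bench import ctrl, imaging gives the robot as it stands. The module is installed in compiled form; this text tells all that it offers.
- The arm moves only by the shell command python3 -m creep 'ROWS' [FORCE]. ROWS is JSON, a list of rows, each an object of numbers: "gripper": the closure in counts, from 0 (fully open) to 255 (shut); "tx", "ty", "tz": the shift along the tool's x, y, z in m; "yaw": the turn about the tool's z in degrees. In form: [{"gripper": .., "tx": .., "ty": .., "tz": .., "yaw": ..}, ...]. A call has 1 to 12 rows; each row is the pose to reach, as a shift and turn from the pose commanded when the call began, along the tool's axes at that moment; what a row does not reach only later rows make up. A row lasts 1/10 s, in which the tool goes at most 50 mm and 8.59 degrees, less where a joint would pass 70% of its speed; a pose out of reach is approached as far as the arm can. A call with a gripper value outside its range is refused whole. The fingers move at their own pace and stop on an object; FORCE is the grip in N (left out, the last holds). Time passes only in rows, so rows that repeat a pose let the fingers close. It gives the time, the measured TCP pose, the force, the opening and the grip force at its end, in the units of the state.
- ctrl.observe(): the state, without advancing time (a new reading comes with each control period).
- imaging.camera(name): name is "scene" or "top"; returns the picture (384x512x3 uint8, red, green, blue); there is no depth.
- imaging.get_calibration(name): a dict with "mtx" (3x3 intrinsics, pixels), "rvec" (rotation vector, rad) and "tvec" (3), from world to camera coordinates, as OpenCV has them. Camera axes: x right, y down, z forward; pixel columns grow to the right and rows downward; lengths in m; the calibration is good to about 2 mm. A picture is of the moment at which its call begins. get_calibration takes no time and is no camera call.
- ctrl.finish_job(): hands the job in; it is judged then, once.
The state is a dict: "time_s": time; "joints": joint angles; "dq": joint speeds; "effort": joint torques, N m; "ee_pos": TCP position; "eef_rot": TCP orientation; "wrist_force": force on the tool from outside, world axes, zero at the start; "ft_torque": the same for the moment, N m; "finger_gap": finger opening in m; "finger_force": force on a finger pad.
Only numpy, scipy, OpenCV 4.12 (cv2) and the standard library are available. Lean on these libraries where they do the work, as an engineer would, in place of code of your own. Each camera call takes 0.05 s, during which the arm holds its last target. There are 200 camera calls.

### The job

Set the white reference block on the narrow sloping easel, blue spot up, lying flat and square on the slope with its lower edge by the orange lip, and let go of it. Then draw the teal panel straight up out of the rack, carry it over the middle of the light pad and tip it so that its blue disc faces obliquely upward, about halfway between upright and lying flat, with the disc about 20 cm above the bench. Finish while still holding it there, still and touching nothing else; leave the other two panels in the rack and everything else where it is.

Things in the scene. Friction and masses are not known exactly. Their poses are not given: they have to be found in the camera images.
- panel: Teal plate 5 (x) by 90 (y) by 90 mm (z), about 0.15 kg; on its top edge a dark grip bar 10 mm thick (x), 40 mm wide (y), z = 90 to 112 mm. Origin: centre of its bottom edge. z points up to the bar; x points square out of the face with the blue disc (70 mm across) and yellow corners; the back is plain. Starts upright in one of the rack's slots, bottom edge on the slot floor.
- disc (a point): Centre of the blue disc on the teal panel: 45 mm above the panel's bottom edge, on its face. It turns with the panel (same axes).
- rack: Black rack 190 (x) by 106 mm (y), fixed; origin under its centre. Three slots at x = -65, 0, +65 mm, each 8 mm wide (x), 94 mm long (y); slot floor 12 mm, slot walls' top 50 mm above the bench. The panels stand loosely, upright, their axes along the rack's, discs towards the rack's +x.
- panel_yellow: identical in size and form to panel, but yellow with a grey disc; stands in another slot of the rack and stays there.
- panel_white: identical in size and form to panel, but white with a red disc; stands in another slot of the rack and stays there.
- master: Reference block, white ceramic with a blue spot on top: 60 mm (x) by 50 mm (y) by 18 mm high (z), about 0.13 kg, loose, lying flat on the bench. Origin at the centre of its underside, z up.
- easel: Small easel fixed to the bench: dark base plate 100 (x) by 80 (y) by 10 mm, with a post that carries the sloping seat. Origin under the base's centre.
- seat: Easel's aluminium seat, sloping 30 degrees, 36 mm wide (y): narrower than the block, so fingers pass beside it. Origin on its surface, 75 mm above the bench over the easel's centre; x up the slope, y across, z square out of it. At x = -32 mm an orange lip stands 10 mm high and stops sliding; surface ends at x = +34. Block against the lip, 60 mm side along the slope: centre at x = -2, y = 0 mm.
- lightpad: Flat light pad with a glowing white top, 160 (x) by 130 (y) by 8 mm high, fixed to the bench between rack and easel. Origin under its centre.
- stamp: Blue hand stamp standing upright, 32 mm across, 75 mm high; leave alone. Origin under its centre.
- mouse: Black computer mouse 105 by 60 by 32 mm; leave alone. Origin under its centre.
- mug: Blue mug, 80 mm across, 90 mm high; leave alone. Origin under its centre.
- calculator: Grey desk calculator 150 by 80 by 16 mm; leave alone. Origin under its centre.
There are look-alikes about, which are no part of the job. Leave any red look-alike of the easel alone.

How it is judged:
On the way, in this order (a step that is already met when the one before it is completed fails the run):
1. the reference block lies flat on the easel's slope by the lip, let go and at rest (x of master in the frame of seat between -0.013 and 0.013 m and y of master in the frame of seat between -0.012 and 0.012 m and z of master in the frame of seat between -0.004 and 0.005 m and angle between the z axis of master and the z axis of seat, either way round below 0.12 rad and angle between the x axis of master and the x axis of seat, either way round below 0.3 rad and contact force between master and the fingers below 0.05 N and linear speed of master below 0.02 m/s and angle between master's own z axis and vertical below 0.8 rad), for 0.3 s.
2. the teal panel is drawn up clear of the rack, held in the fingers (z of panel in the frame of rack above 0.06 m and contact force between panel and the fingers above 1 N and contact force between panel and rack below 0.05 N and contact force between panel and lightpad below 0.05 N and contact force between panel and easel below 0.05 N and contact force between panel and master below 0.05 N and contact force between panel and panel_yellow below 0.05 N and contact force between panel and panel_white below 0.05 N), for 0.1 s.
At the end, for the whole second after the job is handed in: Block on the seat within 13 mm, flat (0.12 rad), square (0.3 rad), released. Panel held by fingers alone, still; disc 150 to 270 mm above the bench, within 60 mm of the pad centre, facing up at 0.45 to 1.12 rad from vertical (all of step 1 and contact force between panel and the fingers above 1 N and contact force between panel and rack below 0.05 N and contact force between panel and lightpad below 0.05 N and contact force between panel and easel below 0.05 N and contact force between panel and master below 0.05 N and contact force between panel and panel_yellow below 0.05 N and contact force between panel and panel_white below 0.05 N and angle between panel's own x axis and vertical between 0.45 and 1.12 rad and height (world z) of disc between 0.15 and 0.27 m and horizontal distance between disc and lightpad below 0.06 m and linear speed of panel below 0.03 m/s and angular speed of panel below 0.2 rad/s); the arm keeps its last pose, push and grip.
It fails at once if one of the other two panels was disturbed (moved over 25 mm) (distance of any of panel_yellow, panel_white from where it was at the start of the episode above 0.025 m).
It fails at once if the stamp, mouse, mug or calculator was disturbed (moved over 25 mm) (distance of any of stamp, mouse, mug, calculator from where it was at the start of the episode above 0.025 m).
It also fails if it takes over 59 s, if anything falls off the work surface, if the arm or the gripper's body presses on something with over 40 N, if the wrist force passes 120 N, or if a joint passes its speed limit or range.

## Working session

There is one attempt and no reset: what is moved stays moved. The work goes in short steps, Python scripts to look and compute and a shell command to move; the robot and the scene stay as the last step left them, time stands still between calls to the robot, and variables do not carry over. Pictures are saved under pics/ and viewed, at most 10 in all, crops included, and the job is handed in when it is done.

```bash
mkdir -p pics && cat > h.py <<'E'
import numpy as np, cv2
from bench import ctrl, imaging
def shot(n,f=None):
    im=imaging.camera(n)
    if f: cv2.imwrite(f'pics/{f}.png',im[:,:,::-1])
    return im
def cal(n):
    c=imaging.get_calibration(n); R=cv2.Rodrigues(np.array(c['rvec'],float))[0]
    return np.array(c['mtx'],float),R,np.array(c['tvec'],float).reshape(3)
def ray(n,uv,z):
    K,R,t=cal(n); d=R.T@np.linalg.inv(K)@np.array([uv[0],uv[1],1.]); o=-R.T@t
    return o+d*(z-o[2])/d[2]
def proj(n,p):
    K,R,t=cal(n); q=K@(R@np.array(p,float)+t); return q[:2]/q[2]
def tool(p,st=None):
    """world shift to reach p, in tool axes"""
    s=ctrl.observe(); return np.array(s['eef_rot']).T@(np.array(p)-np.array(s['ee_pos']))
E
python3 - <<'E'
from h import *
a=shot('scene','s0');b=shot('top','t0')
s=ctrl.observe();print(np.round(s['eef_rot'],3),s['finger_gap'],s['time_s'])
for n in('scene','top'):
    K,R,t=cal(n);print(n,-R.T@t,R[2],K[0,0])
E
```

```text
[[ 0.904  0.429 -0.001]
 [ 0.429 -0.904  0.001]
 [-0.    -0.001 -1.   ]] 0.0851244945241386 0.1
scene [1.07209684 0.6297022  0.85199882] [-0.45751335 -0.54637818 -0.70153576] 350.46797069576155
top [0.47185076 0.05072538 1.61407954] [ 0.08640593 -0.00620044 -0.99624072] 429.20089875725466
```

View pics/s0.png

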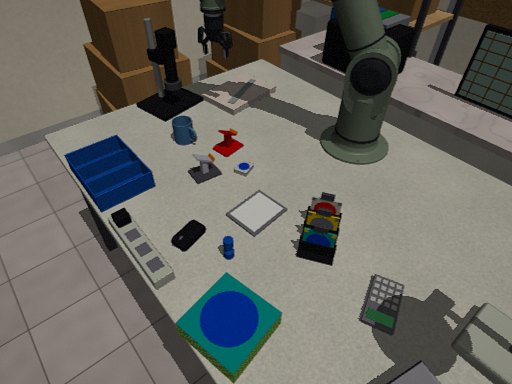

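View pics/t0.png

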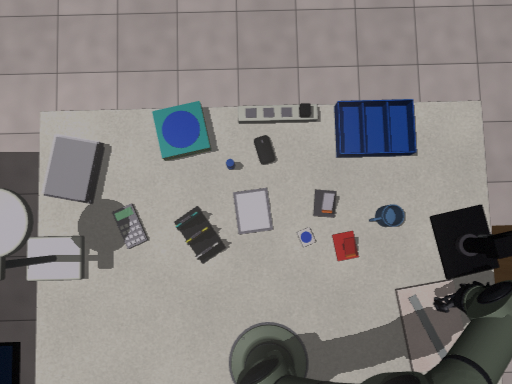

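The top view shows these candidates:
- **Block:** white with a blue spot at (306,237). The pad at (253,211) is white but larger.
- **Easel:** grey at (325,203), with its orange lip at (328,210). The red look-alike is at (345,245).
- **Teal panel:** at the upper-left slot of the rack, about (183,219). The large teal box at (181,130) is a look-alike.

I'm choosing the first of each and checking it in one close crop.

```bash
python3 - <<'E'
from h import *
a=shot('scene');b=shot('top')
c=cv2.resize(b[180:270,165:355],None,fx=4,fy=4,interpolation=cv2.INTER_CUBIC)
d=cv2.resize(a[145:265,185:345],None,fx=4,fy=4,interpolation=cv2.INTER_CUBIC)[:,:]
d=cv2.resize(d,(320,240)); 
e=np.zeros((600,800,3),np.uint8); e[:360,:760]=c; e[360:,:320]=d
cv2.imwrite('pics/c0.png',e[:,:,::-1])
np.save('b.npy',b)
hsv=cv2.cvtColor(b,cv2.COLOR_RGB2HSV).astype(int);H,S,V=hsv[...,0],hsv[...,1],hsv[...,2]
def blob(m,box,z,name):
    mm=np.zeros(m.shape,np.uint8);x0,y0,x1,y1=box;mm[y0:y1,x0:x1]=m[y0:y1,x0:x1]
    cs=max(cv2.findContours(mm,0,cv2.CHAIN_APPROX_NONE)[0],key=cv2.contourArea)
    w=np.array([ray('top',p[0],z)[:2] for p in cs],np.float32)
    (cx,cy),(l,h),an=cv2.minAreaRect(w);print(name,'px',cs.mean((0,1)).round(1),'ctr',round(cx,4),round(cy,4),'size',round(l,3),round(h,3),'ang',round(an,1))
blob((H>100)&(H<130)&(S>120),(295,225,318,250),.018,'spot')
print(b[228:247,296:318].max(2))
blob((H>5)&(H<22)&(S>120),(312,185,340,220),.067,'lip')
blob(V<90,(312,185,340,222),.01,'base')
blob((V>40)&(S<40)&(b[...,2].astype(int)>=b[...,0]),(232,185,275,238),.008,'pad')
blob(V<60,(170,200,230,268),.05,'rack')
for n,lo,hi in(('teal',75,100),('yel',22,35)):
    blob((H>lo)&(H<hi)&(S>90)&(V>50),(170,205,230,268),.09,n)
E
```

```text
spot px [305.6 236.6] ctr 0.4471 -0.1525 size 0.033 0.037 ang 88.0
[[172 174 174 173 170 171 169 167 154 114 145 174 174 156 122 164 166 170
  172 173 172 171]
 [175 174 173 172 168 171 162 143 159 175 175 174 174 154  95 122 166 166
  171 171 169 171]
 [173 170 169 160 130 156 174 174 173 169 170 172 174 174 156 122 168 168
  170 170 170 171]
 [170 153 139 173 174 175 173 168 163 158 159 162 168 170 153 117 166 174
  172 169 169 172]
 [141 142 174 175 173 172 164 156 151 152 151 150 153 159 161 127 124 168
  167 168 171 173]
 [161 146 174 174 173 162 154 152 151 151 151 151 151 152 159 153 100 126
  169 169 172 170]
 [162 147 172 175 159 140 151 150 151 152 150 152 151 151 152 150 129 125
  168 169 173 169]
 [173 160 144 175 164 154 151 152 152 150 151 151 150 150 151 156 156 126
  166 172 173 169]
 [172 152 125 172 164 151 151 151 152 151 151 150 151 151 151 154 161 128
  124 171 171 171]
 [171 158 126 147 164 151 151 152 151 152 150 151 150 151 151 155 164 155
  126 172 173 173]
 [171 171 165 154 164 151 151 152 151 151 151 151 150 151 150 156 173 156
  124 166 170 171]
 [169 171 
[... 427 characters left out ...]
 150 171
  172 170 167 166]
 [170 170 169 170 170 161 144 174 174 175 174 170 170 156 106 133 173 171
  170 169 167 165]
 [172 172 171 171 171 158 135 172 174 170 159 126 125 171 173 174 170 167
  167 168 169 169]
 [174 175 175 173 173 163 143 147 163 126 123 167 167 169 173 170 168 167
  169 171 171 169]]
lip px [326.5 211.1] ctr 0.5392 -0.2254 size 0.032 0.007 ang 88.6
base px [324.6 203.1] ctr 0.5717 -0.2312 size 0.083 0.098 ang 87.6
pad px [252.5 210.5] ctr 0.5506 0.0409 size 0.158 0.128 ang 6.5
rack px [199.  233.6] ctr 0.4664 0.2361 size 0.182 0.103 ang 33.3
teal px [178.2 224.8] ctr 0.5028 0.3057 size 0.005 0.017 ang 43.9
yel px [188.7 239.7] ctr 0.4491 0.2695 size 0.007 0.02 ang 32.3
```

View pics/c0.png

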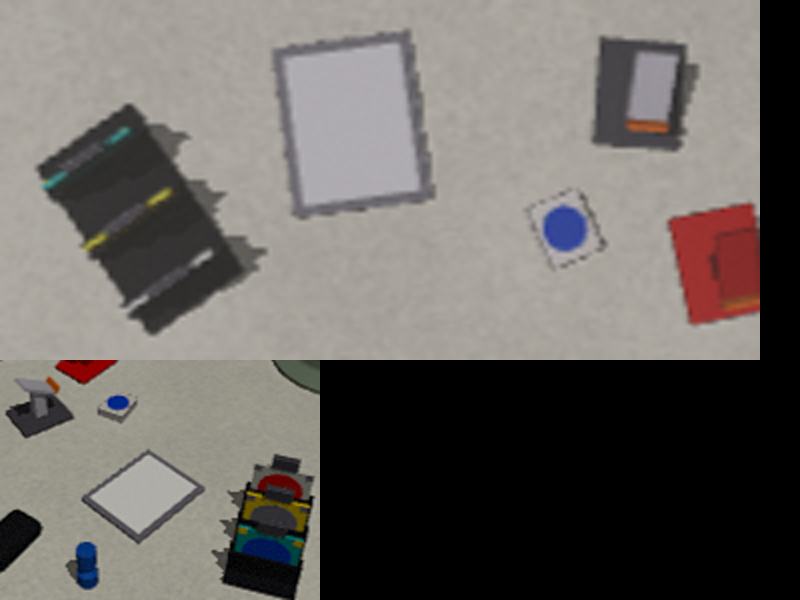

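The crop confirms the choice: the block is at crop (566,229) and the grey easel's seat at (655,90), with its lip at (648,127). The teal panel is in the rack's outermost slot, with its ends at (50,185) and (125,134). Next I compute the grasp numbers.

```bash
python3 - <<'E'
from h import *
P=lambda x,y,z:ray('top',(165+x/4-.375,180+y/4-.375),z)
c=np.array([P(*q,.018) for q in((527,207),(576,190),(605,243),(557,268))])[:,:2]
print('block',c.mean(0));ang=lambda v:np.degrees(np.arctan2(v[1],v[0]))
for i in range(4):
    v=c[(i+1)%4]-c[i];print(np.linalg.norm(v).round(3),ang(v).round(1))
for n,q,z in(('seat top',(656.5,52),.092),('seat bot',(647.5,121),.063),('base',(603,37),.01),('base',(595,145),.01),('base',(686,45),.01),('base',(680,150),.01)):print(n,P(*q,z))
a,b=P(48,186,.102),P(130,132,.102);print('teal',a,b,(a+b)/2,ang(b-a))
a,b=P(87,246,.102),P(171,193,.102);print('yel',a,b,(a+b)/2,ang(b-a))
a,b=P(130,301,.102),P(213,254,.102);print('wht',a,b,(a+b)/2,ang(b-a))
print('bar',P(90,157,.124))
s=ctrl.observe();print(s['ee_pos'])
E
```

```text
block [ 0.44933573 -0.15513327]
0.048 -72.5
0.056 -153.2
0.05 115.8
0.062 24.4
seat top [ 0.6033697  -0.23164687  0.092     ]
seat bot [ 0.54344405 -0.22631923  0.063     ]
base [ 0.62585626 -0.19715505  0.01      ]
base [ 0.52470628 -0.18580684  0.01      ]
base [ 0.61635734 -0.2748493   0.01      ]
base [ 0.51803111 -0.26506609  0.01      ]
teal [0.49787723 0.30940913 0.102     ] [0.54346385 0.23680768 0.102     ] [0.52067054 0.2731084  0.102     ] -57.875193086133415
yel [0.44463109 0.27584382 0.102     ] [0.48901016 0.20161717 0.102     ] [0.46682063 0.23873049 0.102     ] -59.125389366178915
wht [0.39593184 0.2389236  0.102     ] [0.43485648 0.16576037 0.102     ] [0.41539416 0.20234198 0.102     ] -61.98591591236795
bar [0.52163623 0.26903802 0.124     ]
[ 0.26770217 -0.564571    0.24996244]
```

```bash
python3 -m creep '[{"gripper":0,"tx":0.339,"ty":-0.294,"tz":0.0},{"gripper":0,"tx":0.339,"ty":-0.294,"tz":0.0},{"gripper":0,"tx":0.339,"ty":-0.294,"tz":0.0},{"gripper":0,"tx":0.339,"ty":-0.294,"tz":0.0},{"gripper":0,"tx":0.339,"ty":-0.294,"tz":0.0},{"gripper":0,"tx":0.339,"ty":-0.294,"tz":0.05},{"gripper":0,"tx":0.339,"ty":-0.294,"tz":0.1},{"gripper":0,"tx":0.339,"ty":-0.294,"tz":0.15},{"gripper":0,"tx":0.339,"ty":-0.294,"tz":0.15},{"gripper":0,"tx":0.339,"ty":-0.294,"tz":0.15},{"gripper":0,"tx":0.339,"ty":-0.294,"tz":0.15},{"gripper":0,"tx":0.339,"ty":-0.294,"tz":0.15}]' 20; python3 -c "
from h import *
print(tool([.448,-.1538,.024]))
a=shot('scene');b=shot('top')
e=np.hstack([cv2.resize(a[120:200,200:300],(400,320),interpolation=2),cv2.resize(b[190:270,255:355],(400,320),interpolation=2)])
cv2.imwrite('pics/c1.png',e[:,:,::-1])"
```

```text
[ 0.33892086 -0.29374625  0.22615245]invalid input at $[0]: expected keys gripper, tx, ty, tz, yaw
```

View pics/c1.png

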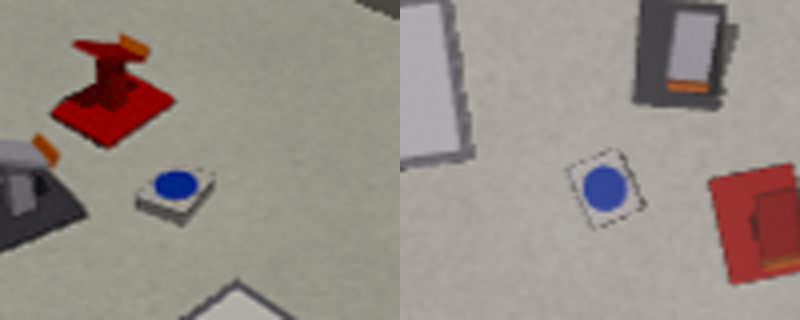

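The rows were refused because every row needs all the keys, yaw included. This crop shows only the untouched block at right crop (605,188). I'm resending the move with yaw.

```bash
python3 -m creep '[{"gripper":0,"tx":0.339,"ty":-0.294,"tz":0.0,"yaw":0},{"gripper":0,"tx":0.339,"ty":-0.294,"tz":0.0,"yaw":0},{"gripper":0,"tx":0.339,"ty":-0.294,"tz":0.0,"yaw":0},{"gripper":0,"tx":0.339,"ty":-0.294,"tz":0.0,"yaw":0},{"gripper":0,"tx":0.339,"ty":-0.294,"tz":0.0,"yaw":0},{"gripper":0,"tx":0.339,"ty":-0.294,"tz":0.05,"yaw":0},{"gripper":0,"tx":0.339,"ty":-0.294,"tz":0.1,"yaw":0},{"gripper":0,"tx":0.339,"ty":-0.294,"tz":0.15,"yaw":0},{"gripper":0,"tx":0.339,"ty":-0.294,"tz":0.15,"yaw":0},{"gripper":0,"tx":0.339,"ty":-0.294,"tz":0.15,"yaw":0},{"gripper":0,"tx":0.339,"ty":-0.294,"tz":0.15,"yaw":0},{"gripper":0,"tx":0.339,"ty":-0.294,"tz":0.15,"yaw":0}]' 20; python3 -c "
from h import *
print(tool([.448,-.1538,.024]))
a=shot('scene');b=shot('top')
e=np.hstack([cv2.resize(a[120:200,200:300],(400,320),interpolation=2),cv2.resize(b[190:270,255:355],(400,320),interpolation=2)])
cv2.imwrite('pics/c2.png',e[:,:,::-1])"
```

```text
time_s: 1.5
ee_pos: [0.448, -0.153, 0.0996]
eef_rot: [[0.903, 0.43, -0.002], [0.43, -0.903, 0.001], [-0.001, -0.001, -1.0]]
wrist_force: [-0.6, -0.3, 0.9]
finger_gap: 0.0857
finger_force: 0.0
[-0.00020204  0.00086191  0.07557319]
```

View pics/c2.png

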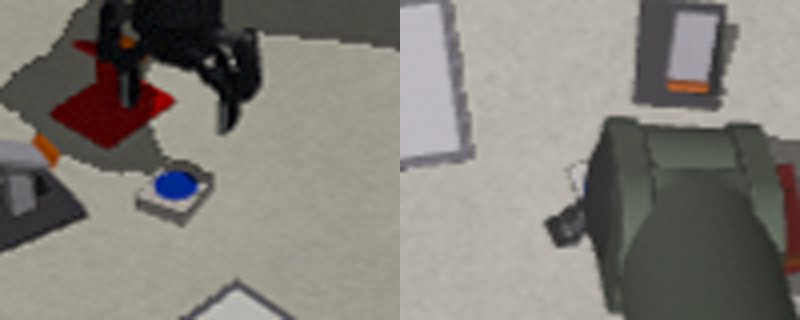

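The open fingers straddle the block, which is at left crop (176,190). I'm lowering, closing and lifting.

```bash
python3 -m creep '[{"gripper":0,"tx":0,"ty":0.001,"tz":0.045,"yaw":0},{"gripper":0,"tx":0,"ty":0.001,"tz":0.077,"yaw":0},{"gripper":0,"tx":0,"ty":0.001,"tz":0.077,"yaw":0},{"gripper":0,"tx":0,"ty":0.001,"tz":0.077,"yaw":0},{"gripper":200,"tx":0,"ty":0.001,"tz":0.077,"yaw":0},{"gripper":200,"tx":0,"ty":0.001,"tz":0.077,"yaw":0},{"gripper":200,"tx":0,"ty":0.001,"tz":0.077,"yaw":0},{"gripper":200,"tx":0,"ty":0.001,"tz":0.077,"yaw":0},{"gripper":200,"tx":0,"ty":0.001,"tz":0.077,"yaw":0},{"gripper":200,"tx":0,"ty":0.001,"tz":0.077,"yaw":0},{"gripper":200,"tx":0,"ty":0.001,"tz":0.077,"yaw":0},{"gripper":200,"tx":0,"ty":0.001,"tz":0.077,"yaw":0}]' 20
```

```text
time_s: 2.8
ee_pos: [0.4492, -0.1551, 0.0247]
eef_rot: [[0.904, 0.428, 0.002], [0.428, -0.904, -0.001], [0.001, 0.001, -1.0]]
wrist_force: [-2.2, -0.2, 18.8]
finger_gap: 0.0499
finger_force: 19.4
```

The grip is on the block, with a 49.9 mm gap. I'm lifting, turning 30° and going over the seat.

```bash
python3 -m creep '[{"gripper":200,"tx":0,"ty":0,"tz":-0.05,"yaw":0},{"gripper":200,"tx":0,"ty":0,"tz":-0.1,"yaw":0},{"gripper":200,"tx":0.02,"ty":0.03,"tz":-0.13,"yaw":8},{"gripper":200,"tx":0.04,"ty":0.06,"tz":-0.13,"yaw":16},{"gripper":200,"tx":0.06,"ty":0.09,"tz":-0.13,"yaw":24},{"gripper":200,"tx":0.0756,"ty":0.1196,"tz":-0.13,"yaw":30},{"gripper":200,"tx":0.0756,"ty":0.1196,"tz":-0.13,"yaw":30},{"gripper":200,"tx":0.0756,"ty":0.1196,"tz":-0.13,"yaw":30},{"gripper":200,"tx":0.0756,"ty":0.1196,"tz":-0.13,"yaw":30},{"gripper":200,"tx":0.0756,"ty":0.1196,"tz":-0.13,"yaw":30}]' 20; python3 -c "
from h import *
print(tool([.5687,-.2308,.0995]))
a=shot('scene');b=shot('top')
e=np.hstack([cv2.resize(a[100:200,150:275],(500,400),interpolation=2),cv2.resize(b[170:250,285:345],(300,400),interpolation=2)])
cv2.imwrite('pics/c3.png',e[:,:,::-1])"
```

```text
time_s: 3.8
ee_pos: [0.5676, -0.23, 0.1537]
eef_rot: [[0.997, -0.08, 0.0], [-0.08, -0.997, 0.0], [0.0, -0.0, -1.0]]
wrist_force: [-0.1, 0.3, -1.8]
finger_gap: 0.0494
finger_force: 24.1
[0.00113131 0.00072598 0.05415316]
```

View pics/c3.png

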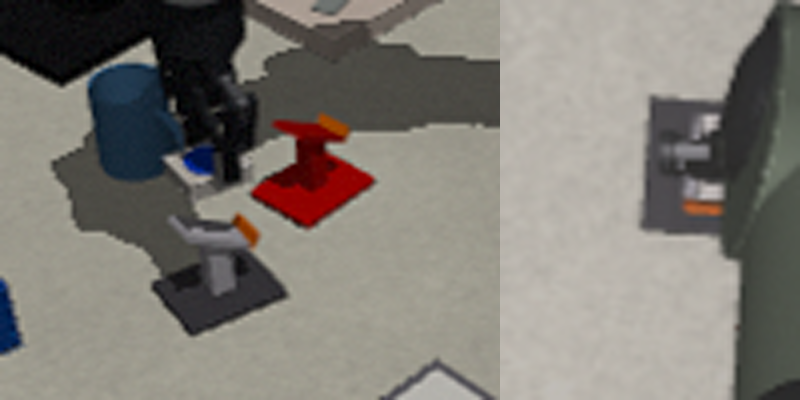

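The block is held level at left crop (208,165), above the grey seat at (215,232). I'm lowering slowly so the slope turns it between the pads.

```bash
python3 -m creep '[{"gripper":200,"tx":0.001,"ty":0.001,"tz":0.015,"yaw":0},{"gripper":200,"tx":0.001,"ty":0.001,"tz":0.03,"yaw":0},{"gripper":200,"tx":0.001,"ty":0.001,"tz":0.035,"yaw":0},{"gripper":200,"tx":0.001,"ty":0.001,"tz":0.038,"yaw":0},{"gripper":200,"tx":0.001,"ty":0.001,"tz":0.041,"yaw":0},{"gripper":200,"tx":0.001,"ty":0.001,"tz":0.043,"yaw":0},{"gripper":200,"tx":0.001,"ty":0.001,"tz":0.045,"yaw":0},{"gripper":200,"tx":0.001,"ty":0.001,"tz":0.047,"yaw":0},{"gripper":200,"tx":0.001,"ty":0.001,"tz":0.047,"yaw":0}]' 20
```

```text
time_s: 4.8
ee_pos: [0.5682, -0.2317, 0.1063]
eef_rot: [[0.997, -0.081, -0.002], [-0.081, -0.997, 0.0], [-0.002, 0.0, -1.0]]
wrist_force: [-7.9, 0.2, 7.2]
finger_gap: 0.0494
finger_force: 25.1
```

```bash
python3 -m creep '[{"gripper":200,"tx":0,"ty":0,"tz":0.002,"yaw":0},{"gripper":200,"tx":0,"ty":0,"tz":0.004,"yaw":0},{"gripper":200,"tx":0,"ty":0,"tz":0.005,"yaw":0},{"gripper":200,"tx":0,"ty":0,"tz":0.005,"yaw":0}]' 20; python3 -c "
from h import *
a=shot('scene');b=shot('top')
e=np.hstack([cv2.resize(a[130:200,170:240],(400,400),interpolation=2),cv2.resize(b[170:250,285:345],(300,400),interpolation=2)])
cv2.imwrite('pics/c4.png',e[:,:,::-1])"
```

```text
time_s: 5.2
ee_pos: [0.5683, -0.2317, 0.1014]
eef_rot: [[0.997, -0.081, -0.001], [-0.081, -0.997, 0.0], [-0.001, 0.0, -1.0]]
wrist_force: [-6.3, 1.0, 6.8]
finger_gap: 0.0493
finger_force: 26.2
```

View pics/c4.png

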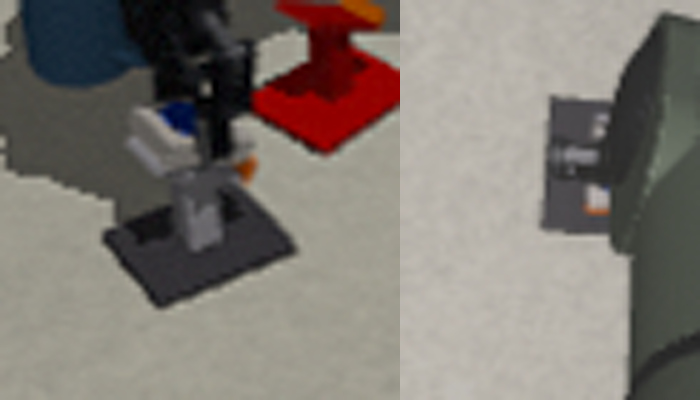

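The block is tilted with the slope, at left crop (190,135), and its upper end is nearly on the seat. I'm pressing 2 mm more, opening, waiting and rising.

```bash
python3 -m creep '[{"gripper":200,"tx":0,"ty":0,"tz":0.002,"yaw":0},{"gripper":200,"tx":0,"ty":0,"tz":0.002,"yaw":0},{"gripper":0,"tx":0,"ty":0,"tz":0.002,"yaw":0},{"gripper":0,"tx":0,"ty":0,"tz":0.002,"yaw":0},{"gripper":0,"tx":0,"ty":0,"tz":0.002,"yaw":0},{"gripper":0,"tx":0,"ty":0,"tz":0.002,"yaw":0},{"gripper":0,"tx":0,"ty":0,"tz":0.002,"yaw":0},{"gripper":0,"tx":0,"ty":0,"tz":-0.04,"yaw":0},{"gripper":0,"tx":0,"ty":0,"tz":-0.09,"yaw":0},{"gripper":0,"tx":0,"ty":0,"tz":-0.14,"yaw":0},{"gripper":0,"tx":0,"ty":0,"tz":-0.14,"yaw":0}]' 20
python3 -m creep '[{"gripper":0,"tx":-0.05,"ty":-0.05,"tz":0,"yaw":0},{"gripper":0,"tx":-0.05,"ty":-0.1,"tz":0,"yaw":0},{"gripper":0,"tx":-0.05,"ty":-0.15,"tz":0,"yaw":0},{"gripper":0,"tx":-0.05,"ty":-0.2,"tz":0,"yaw":0},{"gripper":0,"tx":-0.05,"ty":-0.2,"tz":0,"yaw":0},{"gripper":0,"tx":-0.05,"ty":-0.2,"tz":0,"yaw":0}]'; python3 -c "
from h import *
a=shot('scene');b=shot('top')
e=np.hstack([cv2.resize(a[130:200,170:240],(400,400),interpolation=2),cv2.resize(b[170:230,295:355],(400,400),interpolation=2)])
cv2.imwrite('pics/c5.png',e[:,:,::-1])
s=cv2.cvtColor(b,cv2.COLOR_RGB2HSV);m=((s[...,0]>100)&(s[...,0]<130)&(s[...,1]>120));m[:170]=0;m[230:]=0;m[:,:295]=0;m[:,355:]=0
v,u=np.nonzero(m);q=(u.mean(),v.mean());print(q,ray('top',q,.075-.001+.0156)-[.5715,-.231,0])"
```

```text
time_s: 6.4
ee_pos: [0.5714, -0.2325, 0.248]
eef_rot: [[0.997, -0.081, 0.009], [-0.081, -0.997, -0.003], [0.009, 0.002, -1.0]]
wrist_force: [0.3, -0.6, -0.3]
finger_gap: 0.0851
finger_force: 0.0
time_s: 7.0
ee_pos: [0.5355, -0.025, 0.2414]
eef_rot: [[0.997, -0.076, 0.0], [-0.076, -0.997, 0.001], [0.0, -0.001, -1.0]]
wrist_force: [0.2, -1.1, 1.1]
finger_gap: 0.0854
finger_force: 0.0
(np.float64(329.45), np.float64(203.975)) [-0.00854061 -0.00192688  0.0896    ]
```

View pics/c5.png

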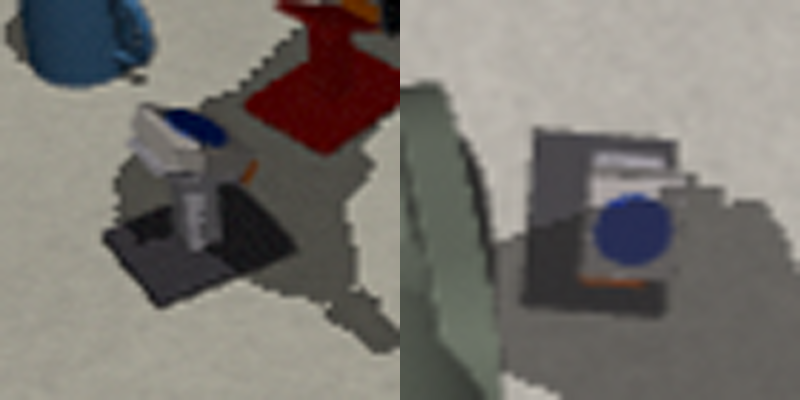

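The block lies on the slope by the lip with its blue spot up, at right crop (633,230). It is about 2 mm from its nominal place, so it's let go and good. Next is the panel: I turn so the fingers close along the bar's 40 mm width, because the panel then can be pivoted between the pads later.

```bash
python3 -m creep '[{"gripper":0,"tx":-0.01,"ty":-0.05,"tz":0,"yaw":-8},{"gripper":0,"tx":-0.02,"ty":-0.1,"tz":0,"yaw":-16},{"gripper":0,"tx":-0.03,"ty":-0.15,"tz":0,"yaw":-24},{"gripper":0,"tx":-0.037,"ty":-0.2,"tz":0,"yaw":-32},{"gripper":0,"tx":-0.037,"ty":-0.25,"tz":0,"yaw":-37.4},{"gripper":0,"tx":-0.037,"ty":-0.296,"tz":0,"yaw":-37.4},{"gripper":0,"tx":-0.037,"ty":-0.296,"tz":0,"yaw":-37.4},{"gripper":0,"tx":-0.037,"ty":-0.296,"tz":0,"yaw":-37.4},{"gripper":0,"tx":-0.037,"ty":-0.296,"tz":0,"yaw":-37.4},{"gripper":0,"tx":-0.037,"ty":-0.296,"tz":0,"yaw":-37.4}]' 20; python3 -c "
from h import *
print(tool([.521,.2725,.126]))"
```

```text
time_s: 8.1
ee_pos: [0.5229, 0.2681, 0.2414]
eef_rot: [[0.842, 0.539, 0.0], [0.539, -0.842, -0.001], [-0.0, 0.001, -1.0]]
wrist_force: [0.5, -0.4, -0.7]
finger_gap: 0.0854
finger_force: 0.0
[ 0.00074915 -0.00483238  0.11538393]
```

```bash
python3 -m creep '[{"gripper":0,"tx":0.001,"ty":-0.003,"tz":0.04,"yaw":0},{"gripper":0,"tx":0.001,"ty":-0.003,"tz":0.08,"yaw":0},{"gripper":0,"tx":0.001,"ty":-0.003,"tz":0.1,"yaw":0},{"gripper":0,"tx":0.001,"ty":-0.003,"tz":0.115,"yaw":0},{"gripper":0,"tx":0.001,"ty":-0.003,"tz":0.115,"yaw":0},{"gripper":220,"tx":0.001,"ty":-0.003,"tz":0.115,"yaw":0},{"gripper":220,"tx":0.001,"ty":-0.003,"tz":0.115,"yaw":0},{"gripper":220,"tx":0.001,"ty":-0.003,"tz":0.115,"yaw":0},{"gripper":220,"tx":0.001,"ty":-0.003,"tz":0.115,"yaw":0},{"gripper":220,"tx":0.001,"ty":-0.003,"tz":0.115,"yaw":0},{"gripper":220,"tx":0.001,"ty":-0.003,"tz":0.115,"yaw":0},{"gripper":220,"tx":0.001,"ty":-0.003,"tz":0.115,"yaw":0}]' 30
```

```text
time_s: 9.3
ee_pos: [0.5221, 0.2735, 0.1273]
eef_rot: [[0.841, 0.541, 0.002], [0.541, -0.841, 0.001], [0.002, -0.0, -1.0]]
wrist_force: [-1.4, 0.1, 5.5]
finger_gap: 0.0393
finger_force: 31.3
```

Gripped at 39 mm, the bar's width. I'm drawing it straight up.

```bash
python3 -m creep '[{"gripper":220,"tx":0,"ty":0,"tz":-0.02,"yaw":0},{"gripper":220,"tx":0,"ty":0,"tz":-0.04,"yaw":0},{"gripper":220,"tx":0,"ty":0,"tz":-0.06,"yaw":0},{"gripper":220,"tx":0,"ty":0,"tz":-0.08,"yaw":0},{"gripper":220,"tx":0,"ty":0,"tz":-0.11,"yaw":0},{"gripper":220,"tx":0,"ty":0,"tz":-0.14,"yaw":0},{"gripper":220,"tx":0,"ty":0,"tz":-0.14,"yaw":0},{"gripper":220,"tx":0,"ty":0,"tz":-0.14,"yaw":0},{"gripper":220,"tx":0,"ty":0,"tz":-0.14,"yaw":0}]' 30; python3 -c "
from h import *
print(tool([.5506,.0409,.2654]))"
```

```text
time_s: 10.2
ee_pos: [0.5212, 0.2727, 0.2655]
eef_rot: [[0.841, 0.541, -0.001], [0.541, -0.841, -0.001], [-0.001, 0.0, -1.0]]
wrist_force: [0.8, -0.1, -1.7]
finger_gap: 0.0392
finger_force: 30.7
[-0.1007573   0.21081903  0.0002548 ]
```

```bash
python3 -m creep '[{"gripper":220,"tx":-0.01,"ty":0.025,"tz":0,"yaw":0},{"gripper":220,"tx":-0.02,"ty":0.06,"tz":0,"yaw":0},{"gripper":220,"tx":-0.03,"ty":0.095,"tz":0,"yaw":0},{"gripper":220,"tx":-0.04,"ty":0.13,"tz":0,"yaw":0},{"gripper":220,"tx":-0.055,"ty":0.165,"tz":0,"yaw":0},{"gripper":220,"tx":-0.065,"ty":0.195,"tz":0.03,"yaw":0},{"gripper":220,"tx":-0.07,"ty":0.21,"tz":0.07,"yaw":0},{"gripper":220,"tx":-0.07,"ty":0.21,"tz":0.11,"yaw":0},{"gripper":220,"tx":-0.07,"ty":0.21,"tz":0.13,"yaw":0},{"gripper":220,"tx":-0.07,"ty":0.21,"tz":0.13,"yaw":0},{"gripper":220,"tx":-0.07,"ty":0.21,"tz":0.13,"yaw":0}]' 30; python3 -c "
from h import *
a=shot('scene')
s=cv2.cvtColor(a,cv2.COLOR_RGB2HSV)
print(ctrl.observe()['ee_pos'],ctrl.observe()['wrist_force'])"
```

```text
time_s: 11.3
ee_pos: [0.5763, 0.0587, 0.1363]
eef_rot: [[0.841, 0.542, -0.001], [0.542, -0.841, -0.0], [-0.001, -0.0, -1.0]]
wrist_force: [-0.6, -0.2, -1.0]
finger_gap: 0.0389
finger_force: 30.8
[0.57676111 0.05873364 0.13713497] [-0.10125778  0.78889152 -1.27274807]
```

```bash
python3 -m creep '[{"gripper":220,"tx":0,"ty":0,"tz":0.006,"yaw":0},{"gripper":220,"tx":0,"ty":0,"tz":0.01,"yaw":0},{"gripper":220,"tx":0,"ty":0,"tz":0.012,"yaw":0},{"gripper":220,"tx":0,"ty":0,"tz":0.014,"yaw":0},{"gripper":220,"tx":0,"ty":0,"tz":0.015,"yaw":0},{"gripper":220,"tx":0,"ty":0,"tz":0.015,"yaw":0}]' 20
```

```text
time_s: 11.95
ee_pos: [0.5774, 0.0599, 0.1229]
eef_rot: [[0.84, 0.542, 0.003], [0.542, -0.84, 0.002], [0.003, 0.0, -1.0]]
wrist_force: [-4.2, 4.8, 20.7]
finger_gap: 0.039
finger_force: 33.1
```

```bash
python3 -m creep '[{"gripper":220,"tx":-0.005,"ty":0,"tz":0,"yaw":0},{"gripper":220,"tx":-0.01,"ty":0,"tz":0,"yaw":0},{"gripper":220,"tx":-0.018,"ty":0,"tz":0.001,"yaw":0},{"gripper":220,"tx":-0.027,"ty":0,"tz":0.003,"yaw":0},{"gripper":220,"tx":-0.027,"ty":0,"tz":0.003,"yaw":0}]' 20; python3 -c "
from h import *
a=shot('scene')
e=cv2.resize(a[130:250,200:320],(600,600),interpolation=2)
cv2.imwrite('pics/c6.png',e[:,:,::-1])"
```

```text
time_s: 12.45
ee_pos: [0.5533, 0.0439, 0.1188]
eef_rot: [[0.841, 0.541, 0.001], [0.541, -0.841, 0.0], [0.001, 0.0, -1.0]]
wrist_force: [-2.1, 3.3, 6.9]
finger_gap: 0.0388
finger_force: 31.8
```

View pics/c6.png

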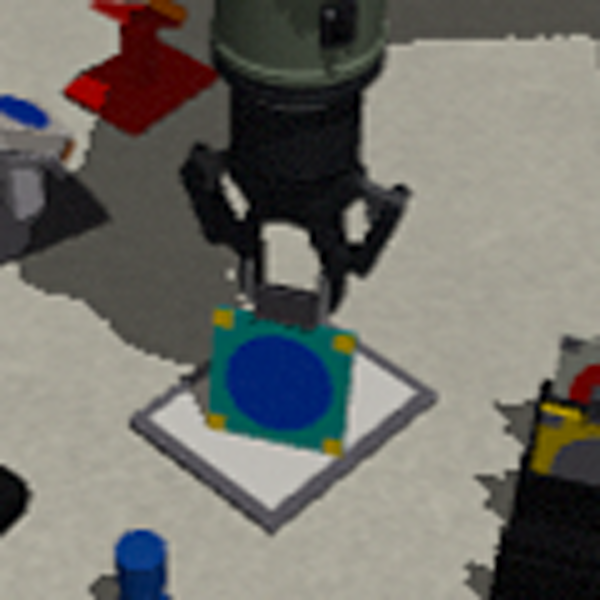

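The panel (c6 corners about (212,308), (357,332), (340,456) and (204,425)) is pivoting between the pads with its bottom edge on the pad and its disc facing outward. I'm continuing the arc.

```bash
python3 -m creep '[{"gripper":220,"tx":-0.008,"ty":0,"tz":0.002,"yaw":0},{"gripper":220,"tx":-0.016,"ty":0,"tz":0.006,"yaw":0},{"gripper":220,"tx":-0.024,"ty":0,"tz":0.01,"yaw":0},{"gripper":220,"tx":-0.031,"ty":0,"tz":0.014,"yaw":0},{"gripper":220,"tx":-0.038,"ty":0,"tz":0.019,"yaw":0},{"gripper":220,"tx":-0.044,"ty":0,"tz":0.024,"yaw":0},{"gripper":220,"tx":-0.044,"ty":0,"tz":0.024,"yaw":0}]' 20
cat > pnp.py <<'E'
from h import *
a=shot('scene');s=cv2.cvtColor(a,cv2.COLOR_RGB2HSV).astype(int)
H,S,V=s[...,0],s[...,1],s[...,2]
m=((S>110)&(V>40)&(H>18)&(H<130)).astype(np.uint8);m[:, :225]=0;m[:,298:]=0;m[:150]=0;m[235:]=0
c=max(cv2.findContours(m,0,cv2.CHAIN_APPROX_NONE)[0],key=cv2.contourArea)
h=cv2.convexHull(c);
for e in np.arange(.01,.2,.005):
    q=cv2.approxPolyDP(h,e*cv2.arcLength(h,True),True)[:,0].astype(float)
    if len(q)<=4:break
i=np.argsort(np.arctan2(*(q-q.mean(0)).T[::-1]));q=q[i];print(q.tolist())  # TL,TR,BR,BL clockwise
K,R,t=cal('scene')
o=np.array([[0,-45,90],[0,45,90],[0,45,0],[0,-45,0]],float)/1000; o[:,0]=.0025
# image-left is panel -y or +y: try both, keep face outward
ok,rv,tv,er=cv2.solvePnPGeneric(o,q,K,None,flags=cv2.SOLVEPNP_IPPE)[:4]
for r,tt,e in zip(rv,tv,er):
    Rw=R.T@cv2.Rodrigues(r)[0]; d=Rw@[.0025,0,.045]+R.T@(tt.ravel()-t)
    print('tilt x from vert',np.arccos(Rw[2,0]).round(3),'xaxis',Rw[:,0].round(2),'disc',d.round(3),'err',e)
E
python3 pnp.py
```

```text
time_s: 13.2
ee_pos: [0.516, 0.0194, 0.0941]
eef_rot: [[0.841, 0.541, -0.001], [0.541, -0.841, -0.001], [-0.001, 0.0, -1.0]]
wrist_force: [-3.4, -2.1, 8.0]
finger_gap: 0.0392
finger_force: 31.4
[[247.0, 187.0], [273.0, 193.0], [268.0, 220.0], [242.0, 214.0]]
tilt x from vert 0.721 xaxis [0.17 0.64 0.75] disc [0.547 0.04  0.034] err [0.11324552]
tilt x from vert 0.908 xaxis [0.71 0.35 0.62] disc [0.547 0.04  0.034] err [0.12340742]
```

The tilt is about 0.8–0.9 rad and the disc is over the pad's middle. I'm firming the grip and lifting straight up 165 mm.

```bash
python3 -m creep '[{"gripper":230,"tx":0,"ty":0,"tz":0,"yaw":0},{"gripper":230,"tx":0,"ty":0,"tz":0,"yaw":0},{"gripper":230,"tx":0,"ty":0,"tz":-0.01,"yaw":0},{"gripper":230,"tx":0,"ty":0,"tz":-0.03,"yaw":0},{"gripper":230,"tx":0,"ty":0,"tz":-0.06,"yaw":0},{"gripper":230,"tx":0,"ty":0,"tz":-0.09,"yaw":0},{"gripper":230,"tx":0,"ty":0,"tz":-0.12,"yaw":0},{"gripper":230,"tx":0,"ty":0,"tz":-0.145,"yaw":0},{"gripper":230,"tx":0,"ty":0,"tz":-0.165,"yaw":0},{"gripper":230,"tx":0,"ty":0,"tz":-0.165,"yaw":0},{"gripper":230,"tx":0,"ty":0,"tz":-0.165,"yaw":0},{"gripper":230,"tx":0,"ty":0,"tz":-0.165,"yaw":0}]' 60
sed -i 's/m\[:150\]=0/m[:100]=0/' pnp.py; python3 pnp.py; python3 -c "
from h import *
a=shot('scene')
e=cv2.resize(a[90:240,170:320],(600,600),interpolation=2)
cv2.imwrite('pics/c7.png',e[:,:,::-1])"
```

```text
time_s: 14.45
ee_pos: [0.5163, 0.0201, 0.2586]
eef_rot: [[0.841, 0.541, -0.001], [0.541, -0.841, -0.0], [-0.001, -0.001, -1.0]]
wrist_force: [0.2, 0.5, -2.3]
finger_gap: 0.0381
finger_force: 60.6
[[246.0, 147.0], [276.0, 152.0], [270.0, 182.0], [241.0, 176.0]]
tilt x from vert 0.965 xaxis [0.57 0.59 0.57] disc [0.533 0.022 0.179] err [0.20502199]
tilt x from vert 0.794 xaxis [0.45 0.55 0.7 ] disc [0.533 0.022 0.179] err [0.25485177]
```

View pics/c7.png

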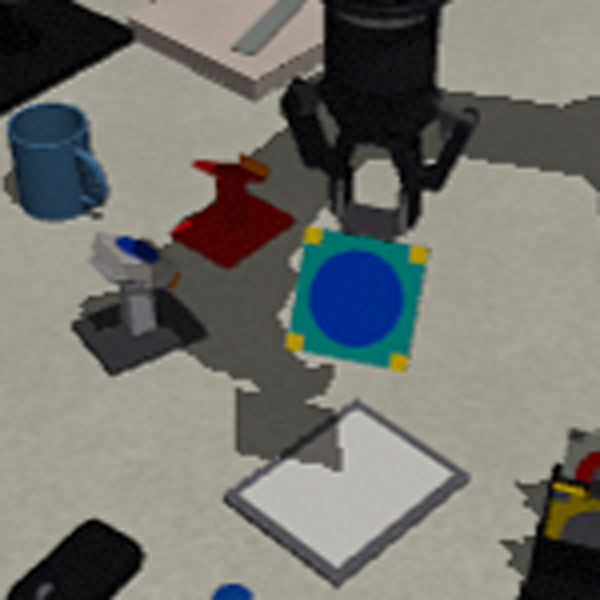

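The panel hangs tilted and free at c7 (357,300), with its disc facing obliquely up. The block is still on the seat at (125,250). One numeric check of the tilt from the known grip point follows.

```bash
python3 -c "
from h import *
p=np.array(ctrl.observe()['ee_pos'])-[0,0,.011]
for th in np.arange(.4,1.3,.1):
    u=np.array([.841*np.cos(th),.541*np.cos(th),-np.sin(th)]);n=np.array([.841*np.sin(th),.541*np.sin(th),np.cos(th)])
    d=p+.059*u+.0025*n;print(th.round(2),d.round(3),proj('scene',d).round(1),proj('scene',d+.045*u).round(1))
print('meas disc (258.6,164.3) bottom edge mid (255.5,179.5)')"
```

```text
0.4 [0.563 0.05  0.227] [256.9 160.5] [252.5 174.4]
0.5 [0.561 0.049 0.221] [257.1 161.5] [252.9 176. ]
0.6 [0.558 0.047 0.216] [257.4 162.3] [253.4 177.2]
0.7 [0.556 0.045 0.211] [257.7 162.9] [254.  178.1]
0.8 [0.552 0.043 0.207] [258.1 163.3] [254.7 178.6]
0.9 [0.549 0.041 0.203] [258.4 163.5] [255.4 178.7]
1.0 [0.545 0.038 0.199] [258.9 163.5] [256.2 178.5]
1.1 [0.541 0.036 0.196] [259.3 163.3] [257.  177.9]
1.2 [0.536 0.033 0.193] [259.8 162.9] [257.9 177. ]
meas disc (258.6,164.3) bottom edge mid (255.5,179.5)
```

All the estimates agree: tilt about 0.8–0.95 rad, disc at about 0.20 m over the pad's middle. I'm resting briefly, checking it doesn't creep, and handing in.

```bash
python3 -m creep '[{"gripper":230,"tx":0,"ty":0,"tz":0,"yaw":0},{"gripper":230,"tx":0,"ty":0,"tz":0,"yaw":0},{"gripper":230,"tx":0,"ty":0,"tz":0,"yaw":0},{"gripper":230,"tx":0,"ty":0,"tz":0,"yaw":0},{"gripper":230,"tx":0,"ty":0,"tz":0,"yaw":0},{"gripper":230,"tx":0,"ty":0,"tz":0,"yaw":0}]' 60 && python3 pnp.py && python3 -c "
from bench import ctrl
print(ctrl.finish_job())"
```

```text
time_s: 15.15
ee_pos: [0.5167, 0.0201, 0.2593]
eef_rot: [[0.841, 0.541, 0.0], [0.541, -0.841, 0.0], [0.0, -0.0, -1.0]]
wrist_force: [0.8, 0.3, -1.5]
finger_gap: 0.0377
finger_force: 60.6
[[246.0, 146.0], [276.0, 152.0], [270.0, 182.0], [241.0, 176.0]]
tilt x from vert 0.976 xaxis [0.68 0.48 0.56] disc [0.542 0.032 0.192] err [0.09569691]
tilt x from vert 0.813 xaxis [0.32 0.65 0.69] disc [0.542 0.033 0.192] err [0.21596795]
the job is handed in; nothing more can be done
None
```

The job is handed in, with no verdict returned: the block lies released on the easel by the lip, and the teal panel is held still over the light pad, disc about 20 cm up and tilted about 0.9 rad from vertical.

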